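Load the keyed die holder and lock it

TASK

Get the die holder ready for the press: first throw its lock lever open, right over towards the front. Take the sharpening stone off the sockets and lay it flat on the board beside the holder, then put every forming die that is out on the board into a socket of its own, turned so that its lug goes into the keyway, and press each one down fully home, flush with the rim of its socket. When all of them are home, throw the lock lever right back to lock, and leave the other things where they are.

Things in the scene. Friction and masses are not known exactly. Their poses are not given: they have to be found in the camera images.
- die_1_mid (a point): steel die, one of three or four alike (absent: None): disc 56 mm wide, 20 mm high, with ONE key lug on its side (14 mm wide, 20 mm high, reaching 36.5 mm from the axis); on top a square shank to grip, 22 x 22 mm, 34 mm high, sides square to x and y; 54 mm high in all, 0.25 kg. This point: on the axis, 27 mm above the underside; x points to the lug, z up the shank
- die_2_mid (a point): steel die, one of three or four alike (absent: None): disc 56 mm wide, 20 mm high, with ONE key lug on its side (14 mm wide, 20 mm high, reaching 36.5 mm from the axis); on top a square shank to grip, 22 x 22 mm, 34 mm high, sides square to x and y; 54 mm high in all, 0.25 kg. This point: on the axis, 27 mm above the underside; x points to the lug, z up the shank
- die_3_mid (a point): steel die, one of three or four alike (absent: None): disc 56 mm wide, 20 mm high, with ONE key lug on its side (14 mm wide, 20 mm high, reaching 36.5 mm from the axis); on top a square shank to grip, 22 x 22 mm, 34 mm high, sides square to x and y; 54 mm high in all, 0.25 kg. This point: on the axis, 27 mm above the underside; x points to the lug, z up the shank
- die_4_mid (a point): steel die, one of three or four alike (absent: None): disc 56 mm wide, 20 mm high, with ONE key lug on its side (14 mm wide, 20 mm high, reaching 36.5 mm from the axis); on top a square shank to grip, 22 x 22 mm, 34 mm high, sides square to x and y; 54 mm high in all, 0.25 kg. This point: on the axis, 27 mm above the underside; x points to the lug, z up the shank
- socket_1 (a point): keyed socket of the die holder (front left), takes any die: a steel collar 60 mm inside, 76 mm outside, 20 mm high, with one keyway 18 mm wide cut right through its wall. This point: centre of its mouth, level with the rim, 28 mm above the board; x points to the keyway, z up. A die is home when its disc's top is flush with the rim (underside 20 mm below it)
- socket_2 (a point): keyed socket of the die holder (back left), takes any die: a steel collar 60 mm inside, 76 mm outside, 20 mm high, with one keyway 18 mm wide cut right through its wall. This point: centre of its mouth, level with the rim, 28 mm above the board; x points to the keyway, z up. A die is home when its disc's top is flush with the rim (underside 20 mm below it)
- socket_3 (a point): keyed socket of the die holder (back right of the four), takes any die: a steel collar 60 mm inside, 76 mm outside, 20 mm high, with one keyway 18 mm wide cut right through its wall. This point: centre of its mouth, level with the rim, 28 mm above the board; x points to the keyway, z up. A die is home when its disc's top is flush with the rim (underside 20 mm below it)
- socket_4 (a point): keyed socket of the die holder (front right of the four), takes any die: a steel collar 60 mm inside, 76 mm outside, 20 mm high, with one keyway 18 mm wide cut right through its wall. This point: centre of its mouth, level with the rim, 28 mm above the board; x points to the keyway, z up. A die is home when its disc's top is flush with the rim (underside 20 mm below it)
- board: the work surface here: a fixed plywood board 362 x 734 x 16 mm laid over the open drawer; origin under its centre, its top face 78 mm above z = 0; all the task's things stand on it
- pad_1 (a joint): how far the brass kick-out pad in socket_1 is pressed down, m: 0 up (as it starts), 0.008 fully down at a hard stop. Up, it carries an inserted die 8 mm proud of flush; it slides stiffly (about 10 N on top of the die moves it) and stays down when let go
- pad_2 (a joint): how far the brass kick-out pad in socket_2 is pressed down, m: 0 up (as it starts), 0.008 fully down at a hard stop. Up, it carries an inserted die 8 mm proud of flush; it slides stiffly (about 10 N on top of the die moves it) and stays down when let go
- pad_3 (a joint): how far the brass kick-out pad in socket_3 is pressed down, m: 0 up (as it starts), 0.008 fully down at a hard stop. Up, it carries an inserted die 8 mm proud of flush; it slides stiffly (about 10 N on top of the die moves it) and stays down when let go
- pad_4 (a joint): how far the brass kick-out pad in socket_4 is pressed down, m: 0 up (as it starts), 0.008 fully down at a hard stop. Up, it carries an inserted die 8 mm proud of flush; it slides stiffly (about 10 N on top of the die moves it) and stays down when let go
- holder: die holder, fixed: a dark steel plate 166 (x) x 230 (y) x 8 mm; origin under its centre, on the board; x to its back row of two sockets, y to its left; four collars two by two (pitch 84 mm, rims 28 mm above the board) and, to the right of them, the lock lever
- lock (a joint): lock lever angle, rad: at 0 (open) it leans to the holder's front (-x); it swings in the holder's x-z plane to its back (+x) end at 1.0 (locked), where it starts (0.9 to 1.0); it turns lightly and stays where it is left. Its pivot lies 78 mm to the right of the holder's centre (holder frame 0, -0.078), 30 mm above the board, on a block 70 x 50 x 25 mm
- lock_tip (a point): centre of the black ball, 26 mm across, at the free end of the lock lever, 80 mm from its pivot (rod 10 mm thick); about 100 mm above the board at either end and 110 mm half-way
- stone_mid (a point): centre of the sharpening stone, a plain grey-brown bar 38 x 105 x 17 mm, 0.19 kg, lying across the rims of the two back sockets at the start; long along its y, 38 mm across its x, 17 mm high
- polish_tin: bystander, leave it where it is: round tin 64 mm across, 30 mm high; origin under its centre
- tape_roll: bystander, leave it where it is: roll of tape 69 mm across, 19 mm high; origin under its centre
- tray_burrs_2: bystander, leave it where it is: small tray of burrs 49 x 75 x 20 mm, long along its y; origin under its centre
- needle_file: bystander, leave it where it is: file with wooden handle, 191 mm long along its y, 19 mm thick, at the robot's edge of the board; origin under its centre
- wax_block: bystander, leave it where it is: green wax block 32 x 72 x 22 mm at the back; origin under its centre

How it is judged:
On the way, in this order (a step that is already met when the one before it is completed fails the run):
1. the lock lever is thrown open (value of joint lock below 0.15 rad), for 0.2 s.
2. the stone lies flat on the board and every die is home in its socket (height (world z) of stone_mid below 0.0904 m and angle between stone_mid's own z axis and vertical below 0.1 rad and ((horizontal distance between die_1_mid and socket_1 below 0.005 m and z of die_1_mid in the frame of socket_1 below 0.0095 m and angle between the x axis of die_1_mid and the x axis of socket_1, either way round below 0.15 rad and angle between die_1_mid's own z axis and vertical below 0.06 rad) or (horizontal distance between die_1_mid and socket_2 below 0.005 m and z of die_1_mid in the frame of socket_2 below 0.0095 m and angle between the x axis of die_1_mid and the x axis of socket_2, either way round below 0.15 rad and angle between die_1_mid's own z axis and vertical below 0.06 rad) or (horizontal distance between die_1_mid and socket_3 below 0.005 m and z of die_1_mid in the frame of socket_3 below 0.0095 m and angle between the x axis of die_1_mid and the x axis of socket_3, either way round below 0.15 rad and angle between die_1_mid's own z axis and vertical below 0.06 rad) or (horizontal distance between die_1_mid and socket_4 below 0.005 m and z of die_1_mid in the frame of socket_4 below 0.0095 m and angle between the x axis of die_1_mid and the x axis of socket_4, either way round below 0.15 rad and angle between die_1_mid's own z axis and vertical below 0.06 rad)) and ((horizontal distance between die_2_mid and socket_1 below 0.005 m and z of die_2_mid in the frame of socket_1 below 0.0095 m and angle between the x axis of die_2_mid and the x axis of socket_1, either way round below 0.15 rad and angle between die_2_mid's own z axis and vertical below 0.06 rad) or (horizontal distance between die_2_mid and socket_2 below 0.005 m and z of die_2_mid in the frame of socket_2 below 0.0095 m and angle between the x axis of die_2_mid and the x axis of socket_2, either way round below 0.15 rad and angle between die_2_mid's own z axis and vertical below 0.06 rad) or (horizontal distance between die_2_mid and socket_3 below 0.005 m and z of die_2_mid in the frame of socket_3 below 0.0095 m and angle between the x axis of die_2_mid and the x axis of socket_3, either way round below 0.15 rad and angle between die_2_mid's own z axis and vertical below 0.06 rad) or (horizontal distance between die_2_mid and socket_4 below 0.005 m and z of die_2_mid in the frame of socket_4 below 0.0095 m and angle between the x axis of die_2_mid and the x axis of socket_4, either way round below 0.15 rad and angle between die_2_mid's own z axis and vertical below 0.06 rad)) and ((horizontal distance between die_3_mid and socket_1 below 0.005 m and z of die_3_mid in the frame of socket_1 below 0.0095 m and angle between the x axis of die_3_mid and the x axis of socket_1, either way round below 0.15 rad and angle between die_3_mid's own z axis and vertical below 0.06 rad) or (horizontal distance between die_3_mid and socket_2 below 0.005 m and z of die_3_mid in the frame of socket_2 below 0.0095 m and angle between the x axis of die_3_mid and the x axis of socket_2, either way round below 0.15 rad and angle between die_3_mid's own z axis and vertical below 0.06 rad) or (horizontal distance between die_3_mid and socket_3 below 0.005 m and z of die_3_mid in the frame of socket_3 below 0.0095 m and angle between the x axis of die_3_mid and the x axis of socket_3, either way round below 0.15 rad and angle between die_3_mid's own z axis and vertical below 0.06 rad) or (horizontal distance between die_3_mid and socket_4 below 0.005 m and z of die_3_mid in the frame of socket_4 below 0.0095 m and angle between the x axis of die_3_mid and the x axis of socket_4, either way round below 0.15 rad and angle between die_3_mid's own z axis and vertical below 0.06 rad)) and ((horizontal distance between die_4_mid and socket_1 below 0.005 m and z of die_4_mid in the frame of socket_1 below 0.0095 m and angle between the x axis of die_4_mid and the x axis of socket_1, either way round below 0.15 rad and angle between die_4_mid's own z axis and vertical below 0.06 rad) or (horizontal distance between die_4_mid and socket_2 below 0.005 m and z of die_4_mid in the frame of socket_2 below 0.0095 m and angle between the x axis of die_4_mid and the x axis of socket_2, either way round below 0.15 rad and angle between die_4_mid's own z axis and vertical below 0.06 rad) or (horizontal distance between die_4_mid and socket_3 below 0.005 m and z of die_4_mid in the frame of socket_3 below 0.0095 m and angle between the x axis of die_4_mid and the x axis of socket_3, either way round below 0.15 rad and angle between die_4_mid's own z axis and vertical below 0.06 rad) or (horizontal distance between die_4_mid and socket_4 below 0.005 m and z of die_4_mid in the frame of socket_4 below 0.0095 m and angle between the x axis of die_4_mid and the x axis of socket_4, either way round below 0.15 rad and angle between die_4_mid's own z axis and vertical below 0.06 rad))), for 0.2 s.
3. the lock lever is thrown to lock again (value of joint lock above 0.85 rad), for 0.2 s.
At the end, for the whole second after the job is handed in: Every die that is present stands in a socket of its own, within 5 mm of its axis, lug in the keyway (within 0.15 rad), upright and not more than 2.5 mm proud of flush; the stone lies flat on the board; the lock lever reads over 0.85 rad (all of step 2 and value of joint lock above 0.85 rad); the robot touches nothing.
It fails at once if the polish_tin is shifted more than 6 cm (distance of polish_tin from where it was at the start of the episode above 0.06 m).
It fails at once if the tape_roll is shifted more than 6 cm (distance of tape_roll from where it was at the start of the episode above 0.06 m).
It fails at once if the tray_burrs_2 is shifted more than 6 cm (distance of tray_burrs_2 from where it was at the start of the episode above 0.06 m).
It fails at once if the needle_file is shifted more than 6 cm (distance of needle_file from where it was at the start of the episode above 0.06 m).
It fails at once if the wax_block is shifted more than 6 cm (distance of wax_block from where it was at the start of the episode above 0.06 m).
Of die_1, die_2, die_3, die_4 only 3 to 4 are there at a start; the rules pass over those that are not, and their reading is None.
At some moment in a run one of die_1, die_2, die_3, die_4 may be knocked a few centimetres aside while the robot is not near it.
It also fails if it takes over 208 s, if anything falls off the work surface, if the arm or the gripper's body presses on something with over 40 N, if the wrist force passes 120 N, or if a joint passes its speed limit or range.

ROBOT

A 7-joint arm with a two-finger parallel gripper is mounted at the origin on a cart in front of the work surface, level with it; the furniture and walls round the work are solid. World frame = base frame: x ahead of the robot, y to its left, z up, the work surface at z = 0. Lengths are in m, angles in rad, forces in N, time in s.
With the tool pointing down it reaches from about 0.4 to 0.85 m from the base axis. Payload 4.5 kg.
Tool frame: the origin (TCP) lies midway between the tips of the shut fingers; the grasp point (between the pads) lies 19 mm behind it; z points along the fingers, y is the line along which they close (so a half turn about z gives the same grasp; the last joint's range is limited). The gripper opens to 88 mm and grips with 3 to 60 N. Pads are 18 mm wide; open, the fingers measure 123 mm over their backs; the gripper's body (75 mm by 187 mm) begins 45 mm behind the grasp point.
Start: joints at [-1.188, 0.689, -0.195, 1.565, 0.157, 0.902, -0.215], TCP at [0.214, 0.587, 0.239] pointing down, gripper open.
Joint ranges: [-3.01, 3.01], [-0.46, 2.08], [-1.47, 1.51], [0.13, 2.56], [-1, 4.14], [0.04, 2.09], [-2.66, 2.66]. Speed limits (rad/s): [2.57, 2.57, 3.14, 3.14, 3.14, 3.14, 3.14].

INTERFACE

Orientations are given as a unit quaternion [x, y, z, w].
In Python, from plant import r, eyes, finish_job gives the robot as it stands. The module is installed in compiled form; this text tells all that it offers.
- The arm moves only by the tool move_arm, never from a script. Its argument "motion" is a list of rows, each a list of 7 numbers: the shift along the tool's x, y, z in mm, then the turn, a rotation vector about the tool's x, y, z in degrees, then the closure, from 0 (fully open) to 1 (shut). A call has 1 to 5 rows; each row is the pose to reach, as a shift and turn from the pose commanded when the call began, along the tool's axes at that moment; what a row does not reach only later rows make up. A row lasts 1/8 s, in which the tool goes at most 62.5 mm and 10.7 degrees, less where a joint would pass 70% of its speed; a pose out of reach is approached as far as the arm can. A call with a gripper value outside its range is refused whole. The fingers move at their own pace and stop on an object; "newtons" is the grip in N (left out, the last holds). Time passes only in rows, so rows that repeat a pose let the fingers close. It gives the time, the measured TCP pose, the force, the opening and the grip force at its end, in the units of the state.
- r.get_state(): the state, without advancing time (a new reading comes with each control period).
- eyes.snapshot(name): name is "scene" or "side" or "wrist"; returns a dict with "frame" (480x640x3 uint8, red, green, blue), "z_map" (480x640 float32, m along the optical axis (not along the pixel's ray), 0 where there is no reading), "intrinsics" (3x3 intrinsics, pixels), "dist" ([k1, k2, p1, p2, k3] as OpenCV has them; the pictures are not rectified), "world_to_cam" (4x4, takes a point from world to camera coordinates). Camera axes: x right, y down, z forward; pixel columns grow to the right and rows downward; lengths in m; the calibration is good to about 2 mm. A picture is of the moment at which its call begins.
- finish_job(): hands the job in; it is judged then, once.
The state is a dict: "clock": time; "q": joint angles; "qd": joint speeds; "joint_torque": joint torques, N m; "tool_pos": TCP position; "eef_rot": TCP orientation; "contact_force": force on the tool from outside, world axes, zero at the start; "moment": the same for the moment, N m; "opening": opening from 0.0 (shut) to 1.0 (fully open); "finger_force": force on a finger pad.
Only numpy, scipy, OpenCV 4.12 (cv2) and the standard library are available. Lean on these libraries where they do the work, as an engineer would, in place of code of your own. Each camera call takes 0.05 s, during which the arm holds its last target. There are 200 camera calls.

## Working session

There is one attempt and no reset: what is moved stays moved. The work goes in short steps, Python scripts to look and compute and a tool call to move; the robot and the scene stay as the last step left them, time stands still between calls to the robot, and variables do not carry over. Pictures are saved under pics/ and viewed, at most 14 in all, crops included, and the job is handed in when it is done.

Besides the shell and the picture viewer there is one more tool, called after "Emit:" as name([rows], argument=value, ...), one row to a line, values as JSON. move_arm: Moves the arm, as the interface text tells. Its arguments: {"type":"object","properties":{"motion":{"type":"array","items":{"type":"array","items":{"type":"number"}}},"newtons":{"type":"number"}},"required":["motion"]}

```bash
mkdir -p pics; cat > h.py <<'E'
import numpy as np, cv2
from plant import r, eyes, finish_job
def snap(n, save=None):
    s=eyes.snapshot(n); np.savez(f'/tmp/{n}.npz',**s)
    if save: cv2.imwrite(f'pics/{save}.png', s['frame'][:,:,::-1])
    return s
def load(n): return dict(np.load(f'/tmp/{n}.npz'))
def p2w(s,u,v,z=None):
    """pixel->world: on plane world z if given, else by depth"""
    n=cv2.undistortPoints(np.array([[[u,v]]],float),s['intrinsics'],s['dist'])[0,0]
    T=np.linalg.inv(s['world_to_cam']); d=T[:3,:3]@np.array([n[0],n[1],1]); o=T[:3,3]
    k=s['z_map'][int(round(v)),int(round(u))] if z is None else (z-o[2])/d[2]
    return o+k*d
def cloud(s):
    v,u=np.mgrid[0:480,0:640]
    n=cv2.undistortPoints(np.stack([u,v],-1).reshape(-1,1,2).astype(float),s['intrinsics'],s['dist'])[:,0]
    z=s['z_map'].reshape(-1,1); T=np.linalg.inv(s['world_to_cam'])
    P=np.hstack([n*z,z])@T[:3,:3].T+T[:3,3]; P[z[:,0]==0]=np.nan
    return P.reshape(480,640,3)
E
python3 - <<'E'
from h import *
for n in ['scene','side']: s=snap(n,n+'0'); print(np.linalg.inv(s['world_to_cam'])[:3,3])
st=r.get_state(); print({k:np.round(st[k],3) for k in st})
E
```

```text
[-0.26276715  0.71803445  0.62060976]
[-0.11007863  0.88865398  0.63227559]
{'clock': np.float64(0.1), 'q': array([-1.188,  0.69 , -0.195,  1.566,  0.157,  0.903, -0.215]), 'qd': array([ 0.001, -0.002, -0.003, -0.003, -0.   , -0.   , -0.001]), 'joint_torque': array([-2.0000e-03, -5.2850e+01, -1.2710e+00, -1.5384e+01, -5.3000e-02,
        2.0000e-03,  0.0000e+00]), 'tool_pos': array([0.213, 0.587, 0.238]), 'eef_rot': array([ 0.173,  0.985, -0.001, -0.   ]), 'contact_force': array([0.349, 0.324, 0.24 ]), 'moment': array([ 0.007, -0.009, -0.012]), 'finger_force': np.float64(0.0), 'opening': np.float64(0.997)}
```

View pics/scene0.png

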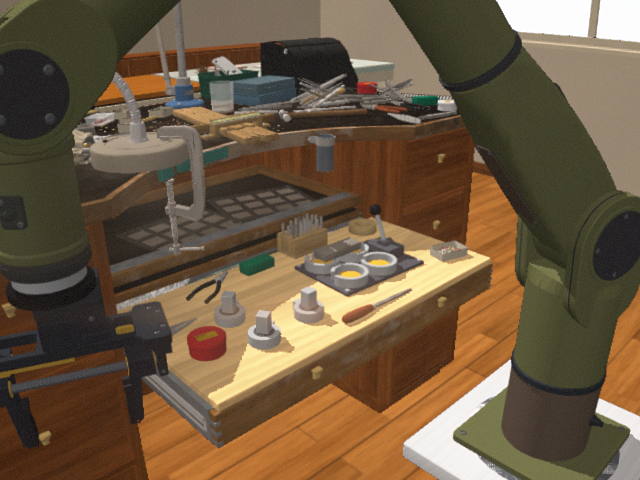

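View pics/side0.png

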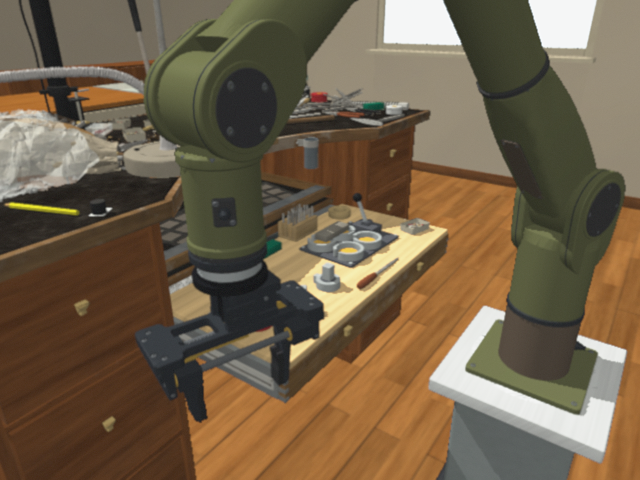

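```bash
cat >> h.py <<'E'
def ortho(s,x0,x1,y0,y1,k,z,name,size=None):
    """rectified view of plane z: image up=+x, left=+y; k px per m"""
    W,H=int((y1-y0)*k),int((x1-x0)*k)
    v,u=np.mgrid[0:H,0:W]
    P=np.stack([x1-v/k,y1-u/k,np.full(u.shape,z)],-1).reshape(-1,3)
    M=s['world_to_cam']
    q,_=cv2.projectPoints(P,cv2.Rodrigues(M[:3,:3])[0],M[:3,3],s['intrinsics'],s['dist'])
    q=q.reshape(H,W,2).astype(np.float32)
    im=cv2.remap(np.ascontiguousarray(s['frame'][:,:,::-1]),q[...,0],q[...,1],cv2.INTER_LINEAR)
    cv2.imwrite(f'pics/{name}.png',im)
E
python3 - <<'E'
from h import *
s=load('scene')
for n,u,v in [('dieA shank',228,296),('dieB shank',263,316),('dieC shank',308,291),('ball',375,209),('sock1pad',350,275),('sock4pad',379,263),('stone',340,248),('board',300,350),('boardcornerfront',480,270),('bcorner',215,410),('tin',206,337),('wax',257,264),('burrs',448,248)]:
    print(n,np.round(p2w(s,u,v),3))
P=cloud(s); m=np.abs(P[...,2]-0.078)<0.004
m&=(P[...,0]>0.2)&(P[...,0]<1)
Q=P[m]; print(m.sum(),np.nanpercentile(Q,[0.5,50,99.5],axis=0).round(3))
ortho(s,0.25,0.85,-0.35,0.45,900,0.1,'ortho0')
E
```

```text
dieA shank [0.511 0.214 0.131]
dieB shank [0.414 0.212 0.131]
dieC shank [0.428 0.099 0.132]
ball [ 0.533 -0.196  0.186]
sock1pad [ 0.472 -0.055  0.095]
sock4pad [ 0.468 -0.14   0.095]
stone [ 0.532 -0.086  0.126]
board [0.358 0.182 0.078]
boardcornerfront [ 0.332 -0.323  0.064]
bcorner [0.345 0.362 0.06 ]
tin [0.46  0.296 0.106]
wax [0.637 0.054 0.099]
burrs [ 0.416 -0.317  0.092]
20600 [[ 0.333 -0.583  0.074]
 [ 0.436  0.122  0.079]
 [ 0.741  0.362  0.082]]
```

View pics/ortho0.png

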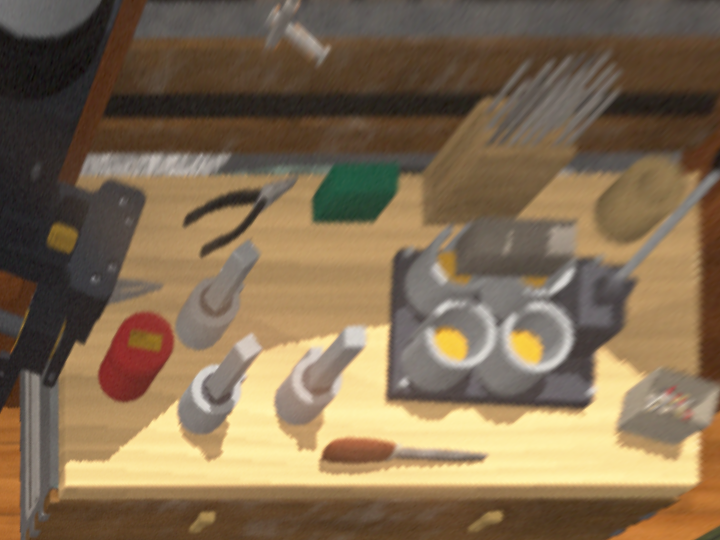

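```bash
cat >> h.py <<'E'
from scipy.spatial.transform import Rotation as Ro
def go(*targets, quiet=False):
    """targets (x,y,z,yaw deg): tool y axis at yaw from world y, pointing down. Prints rel. moves, each assuming the previous was reached"""
    st=r.get_state(); p=np.array(st['tool_pos']); R=Ro.from_quat(st['eef_rot'])
    print('t',round(float(st['clock']),1),'at',p.round(4),'yaw',yaw(R),'F',np.round(st['contact_force'],1),'op',round(float(st['opening']),3))
    for x,y,z,a in targets:
        G=Ro.from_euler('z',a,degrees=True)*Ro.from_matrix(np.diag([-1.,1,-1]))
        d=R.inv().apply(np.array([x,y,z])-p)*1000; w=(R.inv()*G).as_rotvec(degrees=True)
        print('move',d.round(1),w.round(2)); p=np.array([x,y,z]);R=G
def yaw(R): t=R.as_matrix()[:,1]; return round(float(np.degrees(np.arctan2(-t[0],t[1]))),2)
E
python3 - <<'E'
from h import *
go((0.213,0.587,0.36,-20),(0.40,0.2,0.42,0),(0.40,0.1,0.42,0))
E
```

```text
t 0.1 at [0.2134 0.5868 0.238 ] yaw -19.98 F [0.3 0.3 0.2] op 0.997
move [   0.5   -0.2 -122. ] [-0.09  0.01  0.02]
move [-308.1 -299.7  -60. ] [  0.   0. -20.]
move [   0. -100.    0.] [0. 0. 0.]
```

Emit:
move_arm([
  [0,0,-60,0,0,0,0],
  [0,0,-120,0,0,0,0],
  [0,0,-120,0,0,0,0],
])

```text
clock: 0.48
tool_pos: [0.2141, 0.5899, 0.3638]
eef_rot: [0.174, 0.985, 0.005, 0.0]
contact_force: [-0.6, 0.9, -0.9]
opening: 1.0
finger_force: 0.0
```

Emit:
move_arm([
  [-50,-50,-10,0,0,0,0],
  [-100,-100,-20,0,0,0,0],
  [-154,-150,-30,0,0,0,0],
  [-154,-150,-30,0,0,0,0],
  [-154,-150,-30,0,0,0,0],
])

```text
clock: 1.1
tool_pos: [0.3084, 0.3912, 0.3882]
eef_rot: [0.176, 0.984, -0.001, 0.0]
contact_force: [-0.6, 0.8, -0.1]
opening: 1.002
finger_force: 0.0
```

Emit:
move_arm([
  [-50,-50,-10,0,0,-7,0],
  [-100,-100,-20,0,0,-14,0],
  [-154,-150,-30,0,0,-20,0],
  [-154,-150,-30,0,0,-20,0],
  [-154,-150,-30,0,0,-20,0],
])

```text
clock: 1.72
tool_pos: [0.4011, 0.1995, 0.4181]
eef_rot: [0.001, 1.0, -0.0, -0.0]
contact_force: [-0.8, -0.1, 0.0]
opening: 0.998
finger_force: 0.0
```

```bash
python3 - <<'E'
from h import *
go()
s=snap('wrist','w1'); snap('scene','s1'); snap('side')
C=np.linalg.inv(s['world_to_cam']); print(C.round(3))
E
```

```text
t 1.7 at [0.4011 0.1995 0.4181] yaw -0.17 F [-0.8 -0.1  0. ] op 0.998
[[ 0.001  0.947  0.322  0.316]
 [ 1.    -0.001 -0.     0.2  ]
 [ 0.     0.322 -0.947  0.564]
 [ 0.     0.     0.     1.   ]]
```

View pics/w1.png

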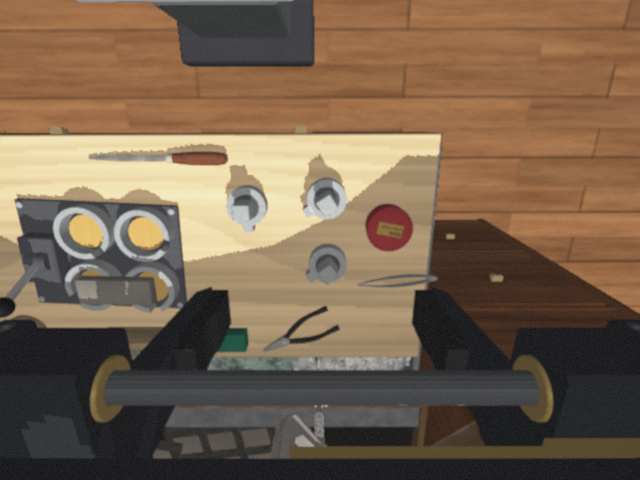

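Emit:
move_arm([
  [0,-60,0,0,0,0,0],
  [0,-120,0,0,0,0,0.4],
  [0,-180,20,0,0,0,0.8],
  [0,-220,40,0,0,0,1],
  [0,-220,50,0,0,0,1],
])

```text
clock: 2.5
tool_pos: [0.3999, -0.0208, 0.3675]
eef_rot: [0.001, 1.0, -0.0, -0.001]
contact_force: [0.2, 0.4, -0.3]
opening: 0.573
finger_force: 0.0
```

```bash
python3 - <<'E'
from h import *
go()
s=load('wrist'); 
ortho(s,0.36,0.62,0.05,0.35,2000,0.098,'o_dies')
s=snap('wrist','w2')
ortho(s,0.38,0.66,-0.28,0.1,2000,0.106,'o_hold')
E
```

```text
t 2.5 at [ 0.3999 -0.0208  0.3675] yaw -0.15 F [ 0.2  0.4 -0.3] op 0.573
```

View pics/o_hold.png

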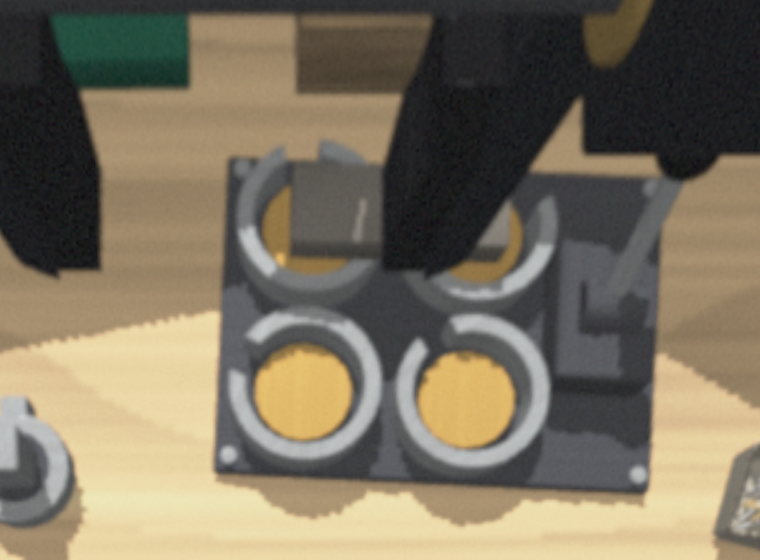

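View pics/o_dies.png

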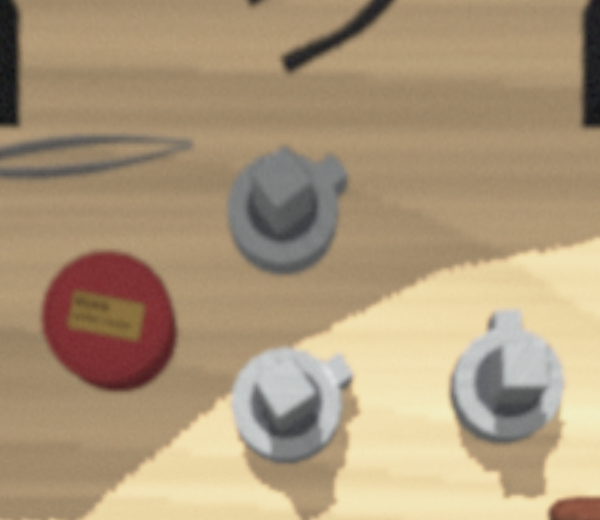

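```bash
cat >> h.py <<'E'
from scipy.optimize import least_squares
def circ(Q,R0):
    f=lambda c:np.hypot(Q[:,0]-c[0],Q[:,1]-c[1])-R0
    o=least_squares(f,Q[:,:2].mean(0),loss='soft_l1',f_scale=0.002); return o.x
E
python3 - <<'E'
from h import *
for n in ['scene','wrist']:
    s=load(n); P=cloud(s)
    x,y,z=P[...,0],P[...,1],P[...,2]
    m=(x>0.56)&(x<0.72)&(y>-0.3)&(y<0.02)&(z>0.1)&(z<0.28)
    for a in np.arange(0.56,0.72,0.02):
        print(n,round(a,2),[ (round(float(np.nanmax(z[k])),3) if (k:=m&(x>a)&(x<a+.02)&(y>b)&(y<b+.04)).sum()>2 else 0) for b in np.arange(-.3,.02,.04)])
s=load('wrist');P=cloud(s);x,y,z=P[...,0],P[...,1],P[...,2]
for nm,c in dict(s1=(.4675,-.053),s4=(.4645,-.1365),s2=(.5515,-.0565),s3=(.5485,-.14)).items():
    rr=np.hypot(x-c[0],y-c[1]); m=(rr<.045)&(rr>.026)&(abs(z-.106)<.004)
    Q=P[m]; cc=circ(Q,.034)
    rr=np.hypot(x-cc[0],y-cc[1]); m=(rr<.0365)&(rr>.0315)&(z>.09)
    th=np.degrees(np.arctan2(y-cc[1],x-cc[0]))[m]; zz=z[m]
    h=[round(float(np.median(zz[(th>=t)&(th<t+10)])),3) if ((th>=t)&(th<t+10)).sum() else 0 for t in range(-180,180,10)]
    rim=rr;mm=(rr<.0365)&(rr>.0315)&(abs(z-.106)<.004);t2=np.sort(np.degrees(np.arctan2(y-cc[1],x-cc[0]))[mm]);g=np.diff(t2);i=np.argmax(g)
    print(nm,len(Q),cc.round(4),'biggest gap',t2[i].round(1),t2[i+1].round(1))
E
```

```text
scene 0.56 [0, 0, 0, 0.125, 0.126, 0.126, 0.125, 0.105]
scene 0.58 [0, 0, 0, 0, 0, 0.107, 0.108, 0]
scene 0.6 [0.102, 0, 0, 0, 0, 0, 0, 0]
scene 0.62 [0.101, 0, 0, 0.125, 0.128, 0.127, 0.126, 0.103]
scene 0.64 [0, 0.102, 0, 0.153, 0.155, 0.154, 0.156, 0.104]
scene 0.66 [0, 0, 0.28, 0.28, 0.158, 0.157, 0.15, 0.103]
scene 0.68 [0, 0, 0, 0.28, 0.155, 0.152, 0.15, 0]
scene 0.7 [0, 0, 0, 0, 0, 0, 0, 0]
wrist 0.56 [0, 0, 0, 0.108, 0, 0.125, 0.125, 0.109]
wrist 0.58 [0, 0, 0, 0, 0, 0.108, 0.108, 0]
wrist 0.6 [0, 0, 0, 0, 0, 0, 0, 0]
wrist 0.62 [0, 0, 0, 0, 0.124, 0.125, 0.125, 0.102]
wrist 0.64 [0, 0, 0, 0, 0, 0, 0, 0.103]
wrist 0.66 [0, 0, 0, 0, 0.154, 0.152, 0.149, 0]
wrist 0.68 [0, 0, 0, 0, 0.154, 0.152, 0.15, 0]
wrist 0.7 [0, 0, 0, 0, 0, 0, 0, 0]
s1 1060 [ 0.4684 -0.0515] biggest gap 50.2 79.5
s4 1140 [ 0.4645 -0.1354] biggest gap 16.8 47.0
s2 684 [ 0.5521 -0.0558] biggest gap -127.4 -41.5
s3 472 [ 0.5475 -0.1396] biggest gap -67.6 137.0
```

```bash
python3 - <<'E'
from h import *
go((0.585,-0.21,0.36,0),(0.585,-.21,.165,0),(0.489,-.21,.165,0))
E
```

```text
t 2.5 at [ 0.3997 -0.0189  0.3669] yaw 0.05 F [-0.4  0.8 -1.5] op 0.519
move [-185.1 -191.3    6.1] [ 0.03 -0.19  0.05]
move [  0.   0. 195.] [0. 0. 0.]
move [96.  0.  0.] [0. 0. 0.]
```

Emit:
move_arm([
  [-40,-40,5,0,0,0,1],
  [-80,-85,5,0,0,0,1],
  [-120,-130,5,0,0,0,1],
  [-160,-170,5,0,0,0,1],
  [-185,-191,5,0,0,0,1],
])

```text
clock: 3.18
tool_pos: [0.5886, -0.2095, 0.3631]
eef_rot: [-0.001, 1.0, 0.001, 0.0]
contact_force: [1.0, 1.0, 0.0]
opening: 0.006
finger_force: 0.0
```

Emit:
move_arm([
  [0,0,50,0,0,0,1],
  [0,0,100,0,0,0,1],
  [0,0,150,0,0,0,1],
  [0,0,195,0,0,0,1],
  [0,0,195,0,0,0,1],
])

```text
clock: 3.8
tool_pos: [0.5847, -0.2063, 0.1655]
eef_rot: [-0.002, 1.0, 0.002, -0.003]
contact_force: [0.1, -0.4, -0.0]
opening: 0.004
finger_force: 0.0
```

Emit:
move_arm([
  [15,0,0,0,0,0,1],
  [35,0,0,0,0,0,1],
  [55,0,0,0,0,0,1],
  [75,0,0,0,0,0,1],
  [90,0,0,0,0,0,1],
])

```text
clock: 4.42
tool_pos: [0.4982, -0.2094, 0.1713]
eef_rot: [-0.001, 1.0, -0.0, 0.003]
contact_force: [0.9, 0.1, -0.6]
opening: 0.002
finger_force: 0.5
```

Emit:
move_arm([
  [5,0,0,0,0,0,1],
  [5,0,0,0,0,0,1],
  [5,0,0,0,0,0,1],
])

```text
clock: 4.8
tool_pos: [0.4919, -0.2106, 0.1692]
eef_rot: [-0.001, 1.0, -0.0, 0.001]
contact_force: [0.2, 1.1, 0.9]
opening: 0.003
finger_force: 0.3
```

```bash
python3 - <<'E'
from h import *
go()
s=snap('scene','s2'); f=cv2.resize(s['frame'][180:320,260:480,::-1],None,fx=3,fy=3,interpolation=3); cv2.imwrite('pics/s2c.png',f)
E
```

```text
t 4.8 at [ 0.4919 -0.2106  0.1692] yaw 0.06 F [0.2 1.1 0.9] op 0.003
```

View pics/s2c.png

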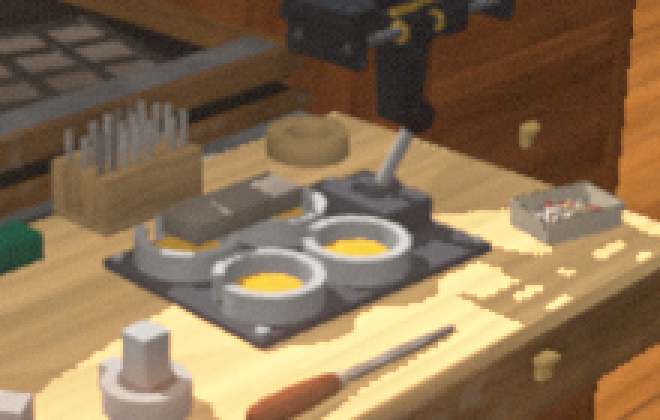

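Emit:
move_arm([
  [3,0,0,0,0,0,1],
  [6,0,0,0,0,0,1],
  [6,0,0,0,0,0,1],
])

```text
clock: 5.22
tool_pos: [0.4886, -0.2107, 0.169]
eef_rot: [-0.001, 1.0, -0.0, 0.004]
contact_force: [6.7, -0.5, -4.3]
opening: 0.004
finger_force: 3.8
```

Emit:
move_arm([
  [3,0,0,0,0,0,1],
  [5,0,0,0,0,0,1],
  [5,0,0,0,0,0,1],
])

```text
clock: 5.6
tool_pos: [0.4883, -0.2107, 0.1695]
eef_rot: [-0.001, 1.0, -0.001, 0.008]
contact_force: [15.2, 0.1, -10.0]
opening: 0.007
finger_force: 7.6
```

Emit:
move_arm([
  [-25,0,0,0,0,0,1],
  [-25,0,-50,0,0,0,1],
  [-25,0,-100,0,0,0,0.5],
  [-25,0,-150,0,0,0,0],
  [-25,0,-200,0,0,0,0],
])

```text
clock: 6.22
tool_pos: [0.5036, -0.2108, 0.3701]
eef_rot: [0.0, 1.0, 0.0, -0.001]
contact_force: [0.6, 0.0, 0.8]
opening: 0.321
finger_force: 0.0
```

Emit:
move_arm([
  [40,50,0,0,0,0,0],
  [80,100,0,0,0,0,0],
  [110,110,0,0,0,0,0],
  [110,110,0,0,0,0,0],
])

```text
clock: 6.72
tool_pos: [0.3919, -0.1001, 0.3687]
eef_rot: [-0.001, 1.0, 0.0, -0.001]
contact_force: [1.4, -0.1, 0.8]
opening: 0.777
finger_force: 0.0
```

```bash
python3 - <<'E'
from h import *
go()
s=snap('wrist','w3'); snap('scene')
for n in ['wrist','scene']:
    P=cloud(load(n));x,y,z=P[...,0],P[...,1],P[...,2]
    m=(x>.5)&(x<.6)&(y>-.2)&(y<0.02)&(z>.119)&(z<.13)
    Q=P[m]; 
    b=cv2.minAreaRect((Q[:,:2]*1000).astype(np.float32)); print(n,len(Q),b,np.median(Q[:,2]))
    m=(x>.4)&(x<.6)&(y>-.24)&(y<-.18)&(z>.165)&(z<.21);Q=P[m]; print('ball',len(Q),Q.mean(0) if len(Q) else 0)
ortho(s,0.38,0.66,-0.28,0.1,2000,0.106,'o3')
E
```

```text
t 6.7 at [ 0.3919 -0.1001  0.3687] yaw 0.09 F [ 1.4 -0.1  0.8] op 0.777
wrist 2239 ((541.8076171875, -124.0045166015625), (164.7579345703125, 55.48653030395508), 77.9849624633789) 0.12340768867517027
ball 467 [ 0.46178075 -0.19773952  0.18643838]
scene 458 ((544.2845458984375, -123.6340103149414), (163.71336364746094, 59.23521423339844), 79.2016830444336) 0.12413921208373999
ball 120 [ 0.46370152 -0.19280398  0.182636  ]
```

View pics/o3.png

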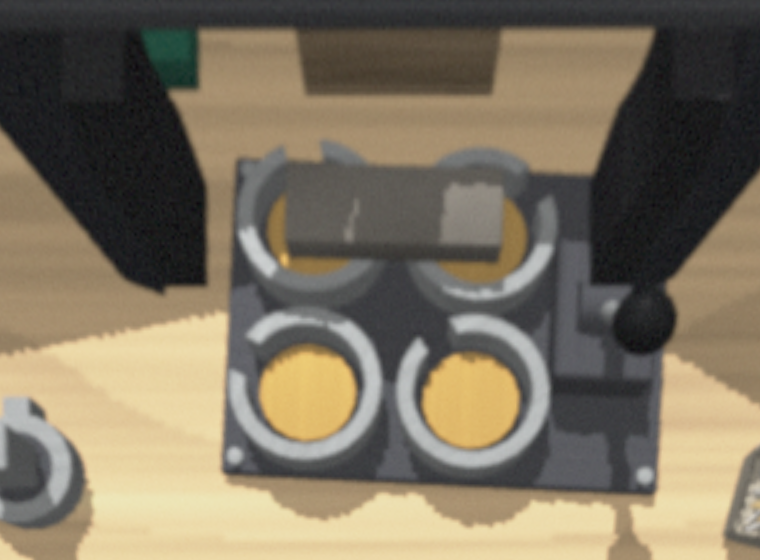

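```bash
python3 - <<'E'
from h import *
for n in ['wrist','scene']:
    P=cloud(load(n));x,y,z=P[...,0],P[...,1],P[...,2]
    m=(x>.5)&(x<.6)&(y>-.175)&(y<0.0)&(z>.119)&(z<.13)
    m=cv2.morphologyEx(m.astype(np.uint8),cv2.MORPH_OPEN,np.ones((3,3)))>0
    Q=P[m]; b=cv2.minAreaRect((Q[:,:2]*1000).astype(np.float32)); print(n,len(Q),np.round(cv2.boxPoints(b)),b,np.median(Q[:,2]),Q[:,:2].mean(0))
go((0.54,-0.1,0.30,90),(0.54,-0.1,0.106,90))
E
```

```text
wrist 2150 [[ 527. -148.]
 [ 566. -149.]
 [ 569.  -45.]
 [ 530.  -44.]] ((548.0568237304688, -96.40704345703125), (104.82479858398438, 39.254249572753906), 88.52766418457031) 0.12344701696449306 [ 0.54659236 -0.09676204]
scene 429 [[ 526. -150.]
 [ 570. -151.]
 [ 572.  -42.]
 [ 528.  -41.]] ((549.0426635742188, -95.79012298583984), (108.9686279296875, 43.758941650390625), 88.97076416015625) 0.1242150785196185 [ 0.54589211 -0.0915701 ]
t 6.8 at [ 0.3948 -0.1013  0.3689] yaw -0.01 F [ 0.6 -0.7 -1. ] op 0.863
move [-145.1    1.3   69. ] [-4.000e-02  1.000e-02 -9.001e+01]
move [  0.   0. 194.] [0. 0. 0.]
```

Emit:
move_arm([
  [-30,2,10,0,0,-10,0.3],
  [-60,4,20,0,0,-20,0.3],
  [-90,5,30,0,0,-30,0.3],
  [-120,5,40,0,0,-40,0.3],
  [-150,5,50,0,0,-48,0.3],
])

```text
clock: 7.45
tool_pos: [0.5465, -0.0968, 0.3176]
eef_rot: [-0.408, 0.913, 0.0, -0.0]
contact_force: [-0.3, 0.4, 0.5]
opening: 0.699
finger_force: 0.0
```

Emit:
move_arm([
  [0,0,0,0,0,-10,0.3],
  [0,0,0,0,0,-20,0.3],
  [0,0,0,0,0,-30,0.3],
  [0,0,0,0,0,-40,0.3],
  [0,0,0,0,0,-40,0.3],
])

```text
clock: 8.07
tool_pos: [0.5456, -0.0966, 0.318]
eef_rot: [-0.695, 0.719, 0.001, 0.002]
contact_force: [0.5, 0.0, -0.5]
opening: 0.698
finger_force: 0.0
```

```bash
python3 - <<'E'
from h import *
print(r.get_state()['q'].round(2))
go((0.5475,-0.0965,0.20,88.5),(0.5475,-0.0965,0.111,88.5))
E
```

```text
[ 0.63  0.64 -0.94  1.65  0.55  1.14  2.65]
t 8.1 at [ 0.5456 -0.0966  0.318 ] yaw 88.0 F [ 0.5  0.  -0.5] op 0.698
move [  0.3  -1.8 118. ] [-0.03  0.27 -0.5 ]
move [ 0.  0. 89.] [0. 0. 0.]
```

Emit:
move_arm([
  [0,0,0,0,0,10,0.3],
  [0,0,0,0,0,20,0.3],
  [0,0,0,0,0,30,0.3],
  [0,0,0,0,0,40,0.3],
  [0,0,0,0,0,50,0.3],
])

```text
clock: 8.7
tool_pos: [0.5455, -0.097, 0.3179]
eef_rot: [-0.322, 0.947, 0.0, 0.0]
contact_force: [-0.5, 0.6, 0.2]
opening: 0.699
finger_force: 0.0
```

Emit:
move_arm([
  [0,0,0,0,0,10,0.3],
  [0,0,0,0,0,20,0.3],
  [0,0,0,0,0,30,0.3],
  [0,0,0,0,0,40,0.3],
  [0,0,0,0,0,50,0.3],
])

```text
clock: 9.32
tool_pos: [0.5455, -0.0969, 0.3179]
eef_rot: [0.108, 0.994, 0.0, -0.0]
contact_force: [-0.1, -0.6, 0.3]
opening: 0.699
finger_force: 0.0
```

Emit:
move_arm([
  [0,0,0,0,0,10,0.3],
  [0,0,0,0,0,20,0.3],
  [0,0,0,0,0,30,0.3],
  [0,0,0,0,0,40,0.3],
  [0,0,0,0,0,50,0.3],
])

```text
clock: 9.95
tool_pos: [0.5456, -0.0968, 0.318]
eef_rot: [0.518, 0.855, -0.0, -0.0]
contact_force: [0.6, -0.5, -0.7]
opening: 0.697
finger_force: 0.0
```

Emit:
move_arm([
  [0,0,0,0,0,10,0.3],
  [0,0,0,0,0,20,0.3],
  [0,0,0,0,0,29.5,0.3],
  [0,0,0,0,0,29.5,0.3],
  [0,0,0,0,0,29.5,0.3],
])

```text
clock: 10.58
tool_pos: [0.545, -0.0961, 0.3183]
eef_rot: [0.715, 0.699, -0.0, -0.0]
contact_force: [1.1, 0.4, -0.5]
opening: 0.7
finger_force: 0.0
```

```bash
python3 - <<'E'
from h import *
print(r.get_state()['q'].round(2))
go((0.5475,-0.0965,0.20,-91.5),(0.5475,-0.0965,0.111,-91.5))
E
```

```text
[ 0.13  0.5  -0.06  1.68  0.04  0.96  0.03]
t 10.6 at [ 0.545  -0.0961  0.3183] yaw -91.35 F [ 1.1  0.4 -0.5] op 0.7
move [ -0.3   2.5 118.3] [-0.02  0.    0.15]
move [ 0.  0. 89.] [0. 0. 0.]
```

Emit:
move_arm([
  [0,2,60,0,0,0,0.3],
  [0,2,118,0,0,0,0.3],
  [0,2,160,0,0,0,0.3],
  [0,2,190,0,0,0,0.3],
  [0,2,207,0,0,0,0.3],
])

```text
clock: 11.2
tool_pos: [0.5462, -0.0959, 0.11]
eef_rot: [0.716, 0.698, -0.0, -0.001]
contact_force: [-0.1, 0.3, 0.0]
opening: 0.702
finger_force: 0.0
```

Emit:
move_arm([
  [0,0,0,0,0,0,0.3],
  [0,0,0,0,0,0,0.8],
  [0,0,0,0,0,0,0.8],
  [0,0,0,0,0,0,0.8],
  [0,0,0,0,0,0,0.8],
], newtons=25)

```text
clock: 11.82
tool_pos: [0.5475, -0.0959, 0.1128]
eef_rot: [0.716, 0.698, 0.001, 0.001]
contact_force: [0.6, 0.7, 6.4]
opening: 0.424
finger_force: 25.0
```

```bash
python3 - <<'E'
from h import *
go((0.545,-0.0965,0.20,-90),(0.545,0.09,0.20,-90),(0.545,0.09,0.084,-90))
E
```

```text
t 11.8 at [ 0.5475 -0.0959  0.1128] yaw -91.48 F [0.6 0.7 6.4] op 0.424
move [ -0.7  -2.3 -87.3] [ 0.14  0.01 -1.48]
move [186.5   0.    0. ] [0. 0. 0.]
move [  0.   0. 116.] [0. 0. 0.]
```

Emit:
move_arm([
  [0,0,-30,0,0,0,0.8],
  [0,0,-87,0,0,0,0.8],
  [50,0,-87,0,0,0,0.8],
  [100,0,-87,0,0,0,0.8],
  [140,0,-87,0,0,0,0.8],
])

```text
clock: 12.45
tool_pos: [0.5496, 0.0465, 0.1987]
eef_rot: [0.716, 0.698, -0.0, -0.001]
contact_force: [0.8, 0.3, -1.9]
opening: 0.427
finger_force: 25.0
```

Emit:
move_arm([
  [47,0,0,0,0,0,0.8],
  [47,0,50,0,0,0,0.8],
  [47,0,90,0,0,0,0.8],
  [47,0,113,0,0,0,0.8],
  [47,0,113,0,0,0,0.8],
])

```text
clock: 13.08
tool_pos: [0.5502, 0.091, 0.0842]
eef_rot: [0.716, 0.698, -0.001, -0.001]
contact_force: [-0.7, -0.8, -1.7]
opening: 0.429
finger_force: 25.0
```

```bash
python3 - <<'E'
from h import *
go((0.545,0.09,0.0855,-90))
E
```

```text
t 13.1 at [0.5502 0.091  0.0842] yaw -91.47 F [-0.7 -0.8 -1.7] op 0.429
move [-1.1 -5.2 -1.3] [-0.19  0.04 -1.47]
```

Emit:
move_arm([
  [0,0,2,0,0,0,0.8],
  [0,0,2,0,0,0,0.3],
  [0,0,2,0,0,0,0.3],
  [0,0,-50,0,0,0,0.3],
  [0,0,-110,0,0,0,0.1],
])

```text
clock: 13.7
tool_pos: [0.5508, 0.091, 0.1966]
eef_rot: [0.716, 0.698, -0.001, -0.001]
contact_force: [1.6, -0.4, 0.7]
opening: 0.793
finger_force: 0.0
```

Emit:
move_arm([
  [-20,-20,-60,0,0,0,0],
  [-50,-40,-120,0,0,0,0],
  [-100,-50,-180,0,0,0,0],
  [-120,-50,-200,0,0,0,0],
  [-120,-50,-200,0,0,0,0],
])

```text
clock: 14.32
tool_pos: [0.4994, -0.0311, 0.3994]
eef_rot: [0.718, 0.696, 0.002, 0.003]
contact_force: [0.3, 0.2, -0.6]
opening: 1.0
finger_force: 0.0
```

```bash
cat >> h.py <<'E'
def sock(s,c):
    P=cloud(s);x,y,z=P[...,0],P[...,1],P[...,2]
    rr=np.hypot(x-c[0],y-c[1]); m=(rr<.045)&(rr>.026)&(abs(z-.106)<.004)
    cc=circ(P[m],.034); rr=np.hypot(x-cc[0],y-cc[1])
    mm=(rr<.0365)&(rr>.0315)&(abs(z-.106)<.004)
    t=np.sort(np.degrees(np.arctan2(y-cc[1],x-cc[0]))[mm]);t=np.append(t,t[0]+360);i=np.argmax(np.diff(t))
    print('sock',m.sum(),cc.round(4),'gap',t[i:i+2].round(1),'key',round((t[i]+t[i+1])/2,1))
def die(s,c,zb=.078,name=''):
    """shank top square + disc + lug, die underside at zb"""
    P=cloud(s);x,y,z=P[...,0],P[...,1],P[...,2]
    near=np.hypot(x-c[0],y-c[1])
    m=(near<.03)&(abs(z-zb-.054)<.004)
    m=cv2.morphologyEx(m.astype(np.uint8),cv2.MORPH_OPEN,np.ones((3,3)))>0
    b=cv2.minAreaRect((P[m][:,:2]*1000).astype(np.float32))
    b=(np.round(b[0],1),np.round(b[1],1),round(b[2],1))
    cc=np.array(b[0])/1000
    m=(abs(z-zb-.020)<.004); rr=np.hypot(x-cc[0],y-cc[1]); Q=P[m&(rr<.045)]
    L=P[m&(rr>.0300)&(rr<.038)]; th=np.degrees(np.arctan2(*(L[:,:2].mean(0)-cc)[::-1])) if len(L) else None
    print('die',name,'shank',b,'lug dir',th,len(L),'zt',np.median(P[...,2][near<.008]).round(4)); return cc
E
python3 - <<'E'
from h import *
go()
s=snap('wrist','w4')
for c in [(.4684,-.0515),(.5521,-.0558),(.5475,-.1396),(.4645,-.1354)]: sock(s,c)
P=cloud(s);x,y,z=P[...,0],P[...,1],P[...,2]
m=(x>.49)&(x<.61)&(y>.01)&(y<.17)&(z>.089)&(z<.102);Q=P[m];print('stone',len(Q),cv2.minAreaRect((Q[:,:2]*1000).astype(np.float32)),np.median(Q[:,2]))
E
```

```text
t 14.3 at [ 0.4994 -0.0311  0.3994] yaw -91.85 F [ 0.3  0.2 -0.6] op 1.0
sock 966 [ 0.4696 -0.0525] gap [51. 81.] key 66.0
sock 969 [ 0.553  -0.0565] gap [-6.7 23.5] key 8.4
sock 890 [ 0.549  -0.1405] gap [-69.8 -39.6] key -54.7
sock 894 [ 0.4656 -0.1363] gap [16.1 45.7] key 30.9
stone 3008 ((551.3704833984375, 88.95765686035156), (104.3841552734375, 38.24188232421875), 88.67665100097656) 0.09548947701465221
```

View pics/w4.png

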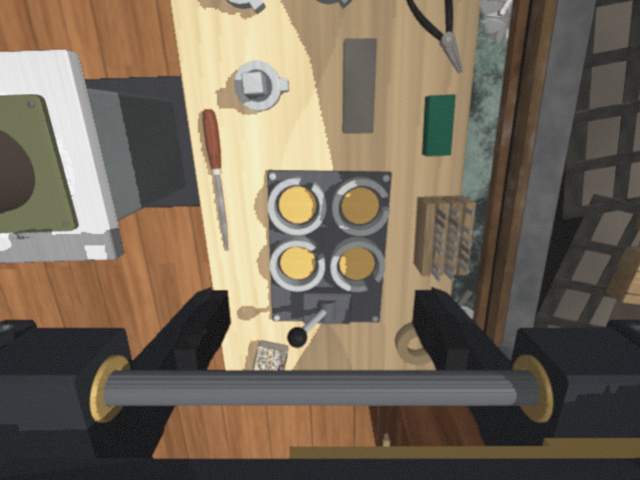

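Emit:
move_arm([
  [55,10,0,0,0,0,0],
  [110,20,0,0,0,0,0],
  [165,30,0,0,0,0,0],
  [220,40,0,0,0,0,0],
  [270,40,0,0,0,0,0],
])

```text
clock: 15.0
tool_pos: [0.5442, 0.245, 0.3936]
eef_rot: [0.715, 0.699, -0.001, -0.001]
contact_force: [0.3, -0.4, -0.0]
opening: 0.998
finger_force: 0.0
```

```bash
python3 - <<'E'
from h import *
go()
s=snap('wrist','w5')
for n,c in dict(A=(.511,.214),B=(.414,.212),C=(.428,.099)).items(): die(s,c,name=n)
ortho(s,0.36,0.62,0.05,0.35,2000,0.132,'o5')
E
```

```text
t 15.0 at [0.5442 0.245  0.3936] yaw -91.31 F [ 0.3 -0.4 -0. ] op 0.998
die A shank (array([517.5, 208.3]), array([22.1, 22.1]), 38.4) lug dir -51.72893028776112 51 zt 0.1308
die B shank (array([419.8, 206.4]), array([22., 22.]), 32.7) lug dir -55.192680692129265 53 zt 0.1318
die C shank (array([430. ,  94.9]), array([22.5, 22.7]), 88.5) lug dir 3.4965100165865337 53 zt 0.1313
```

View pics/o5.png

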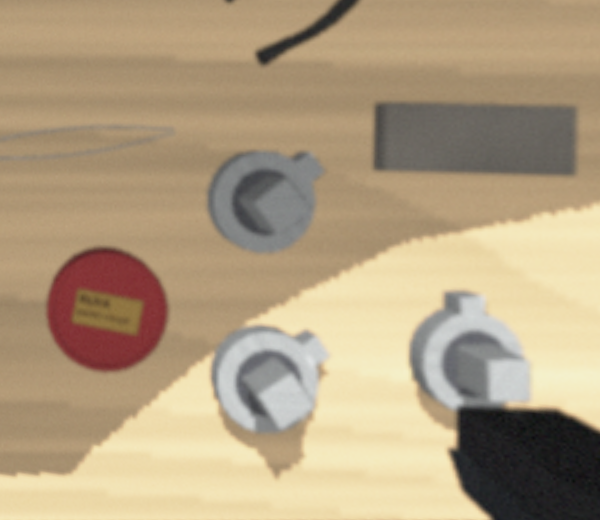

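```bash
python3 - <<'E'
from h import *
go((0.430,0.095,0.23,-91.5))
E
```

```text
t 15.1 at [0.542  0.2543 0.3931] yaw -90.71 F [-0.3  5.8  0.4] op 1.0
move [-161.8 -109.1  162.5] [-0.3  -0.4   0.79]
```

Emit:
move_arm([
  [-35,-25,0,0,0,0,0],
  [-75,-50,30,0,0,0,0],
  [-115,-80,80,0,0,0,0],
  [-160,-105,130,0,0,0,0],
  [-160,-109,162,0,0,0,0],
])

```text
clock: 15.68
tool_pos: [0.4292, 0.0826, 0.232]
eef_rot: [0.717, 0.698, -0.001, -0.001]
contact_force: [0.8, 0.9, -0.8]
opening: 1.004
finger_force: 0.0
```

Emit:
move_arm([
  [0,0,0,0,0,0,0],
  [0,0,0,0,0,0,0],
])

```text
clock: 15.92
tool_pos: [0.4333, 0.0859, 0.2344]
eef_rot: [0.715, 0.699, 0.001, 0.0]
contact_force: [0.7, 0.1, 0.8]
opening: 1.001
finger_force: 0.0
```

```bash
python3 - <<'E'
from h import *
go()
s=snap('wrist','w6'); print(r.get_state()['q'].round(2))
cc=die(s,(.430,.095))
for n,c in dict(A=(.5175,.208),B=(.42,.206)).items(): die(s,c,name=n)
M=s['world_to_cam'];print(cv2.projectPoints(np.array([[cc[0],cc[1],.132]]),cv2.Rodrigues(M[:3,:3])[0],M[:3,3],s['intrinsics'],s['dist'])[0])
go((*cc,0.102,-91.5))
E
```

```text
t 15.9 at [0.4333 0.0859 0.2344] yaw -91.37 F [0.7 0.1 0.8] op 1.001
[-0.26  0.46 -0.06  2.1   0.05  0.57 -0.38]
die  shank (array([429.3,  94.9]), array([21.9, 22.1]), 0.5) lug dir 2.3386352534062347 137 zt 0.1325
die A shank (array([516.4, 208.4]), array([23. , 22.1]), 37.2) lug dir -53.83035829977094 175 zt 0.1325
die B shank (array([419.1, 206.4]), array([21.9, 22.3]), 33.6) lug dir -56.80334085821655 171 zt 0.1325
[[[315.77948561 226.94552265]]]
t 16.0 at [0.4338 0.086  0.2348] yaw -91.37 F [-0.1  0.1 -0.4] op 1.001
move [  8.6  -5.1 132.8] [ 0.16 -0.1   0.13]
```

View pics/w6.png

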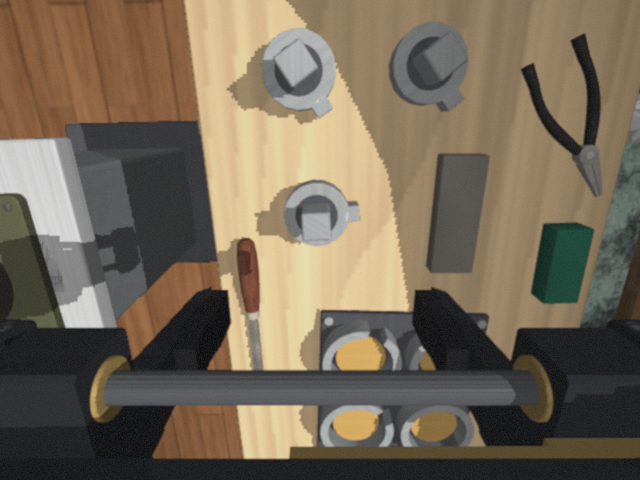

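Emit:
move_arm([
  [8.6,-5,30,0,0,-1.5,0.2],
  [8.6,-5,60,0,0,-1.5,0.2],
  [8.6,-5,90,0,0,-1.5,0.2],
  [8.6,-5,115,0,0,-1.5,0.2],
  [8.6,-5,131,0,0,-1.5,0.2],
])

```text
clock: 16.6
tool_pos: [0.4293, 0.0946, 0.1026]
eef_rot: [0.706, 0.708, 0.002, 0.0]
contact_force: [0.9, -0.0, 1.0]
opening: 0.8
finger_force: 0.0
```

Emit:
move_arm([
  [0,0,0,0,0,0,0.2],
  [0,0,0,0,0,0,0.2],
  [0,0,0,0,0,0,0.2],
])

```text
clock: 16.98
tool_pos: [0.4283, 0.0934, 0.1036]
eef_rot: [0.707, 0.707, 0.001, 0.0]
contact_force: [0.1, -0.1, 0.3]
opening: 0.798
finger_force: 0.0
```

```bash
python3 - <<'E'
from h import *
go((.4293,.0949,0.103,-89))
E
```

```text
t 17.0 at [0.4283 0.0934 0.1036] yaw -89.97 F [ 0.1 -0.1  0.3] op 0.798
move [1.5 1.  0.6] [ 0.12 -0.05 -0.97]
```

Emit:
move_arm([
  [1.5,0,0,0,0,0,0.2],
  [1.5,0,0,0,0,0,1],
  [1.5,0,0,0,0,0,1],
  [1.5,0,0,0,0,0,1],
  [1.5,0,0,0,0,0,1],
], newtons=45)

```text
clock: 17.6
tool_pos: [0.4274, 0.0944, 0.1027]
eef_rot: [0.707, 0.707, -0.0, -0.0]
contact_force: [-0.4, 0.1, 0.7]
opening: 0.372
finger_force: 0.0
```

Emit:
move_arm([
  [0,0,0,0,0,0,1],
  [0,0,0,0,0,0,1],
  [0,0,-40,0,0,0,1],
  [0,0,-60,0,0,0,1],
  [0,0,-60,0,0,0,1],
])

```text
clock: 18.23
tool_pos: [0.4279, 0.0946, 0.1635]
eef_rot: [0.707, 0.707, 0.001, 0.0]
contact_force: [-0.1, 0.4, -2.1]
opening: 0.244
finger_force: 45.0
```

```bash
python3 - <<'E'
from h import *
go((0.5525,-.0562,.165,-81.6),(0.5525,-.0562,.12,-81.6))
E
```

```text
t 18.2 at [0.4279 0.0946 0.1635] yaw -89.99 F [-0.1  0.4 -2.1] op 0.244
move [-150.8  124.6   -1.4] [ 0.12 -0.04 -8.39]
move [ 0.  0. 45.] [0. 0. 0.]
```

Emit:
move_arm([
  [-40,35,-5,0,0,-3,1],
  [-80,70,-5,0,0,-6,1],
  [-120,100,-5,0,0,-8.4,1],
  [-151,124.5,-5,0,0,-8.4,1],
  [-151,124.5,-5,0,0,-8.4,1],
])

```text
clock: 18.85
tool_pos: [0.5527, -0.0605, 0.1659]
eef_rot: [0.656, 0.755, -0.001, 0.0]
contact_force: [-0.3, 0.5, -1.8]
opening: 0.245
finger_force: 45.0
```

Emit:
move_arm([
  [0,0,0,0,0,0,1],
  [0,0,0,0,0,0,1],
])

```text
clock: 19.1
tool_pos: [0.5508, -0.0549, 0.1671]
eef_rot: [0.652, 0.758, -0.0, -0.001]
contact_force: [0.2, 1.0, -2.1]
opening: 0.243
finger_force: 45.0
```

```bash
python3 - <<'E'
from h import *
go((0.5525,-.0562,.132,-81.6),(0.5525,-.0562,.12,-81.6))
s=snap('wrist','w7')
sock(s,(.5525,-.0562)); sock(s,(.549,-.1405)); sock(s,(.469,-.052)); sock(s,(.465,-.136))
die(s,(.5525,-.0562),zb=r.get_state()['tool_pos'][2]-.0245)
M=s['world_to_cam'];print(cv2.projectPoints(np.array([[.5525,-.0562,.106]]),cv2.Rodrigues(M[:3,:3])[0],M[:3,3],s['intrinsics'],s['dist'])[0])
E
```

```text
t 19.1 at [ 0.5508 -0.0549  0.1671] yaw -81.45 F [ 0.2  1.  -2.1] op 0.243
move [-1.6  1.5 35. ] [-0.11 -0.07  0.15]
move [ 0.  0. 12.] [0. 0. 0.]
sock 2105 [ 0.5527 -0.0563] gap [-158.4   -7.4] key -82.9
sock 220 [ 0.5484 -0.1457] gap [ 24.6 244.1] key 134.4
sock 4258 [ 0.4697 -0.0521] gap [51.7 80.7] key 66.2
sock 1632 [ 0.4656 -0.1354] gap [-159.4   44.9] key -57.2
die  shank (array([551.4, -54. ]), array([52.8, 23.4]), 10.9) lug dir 10.910220774735636 307 zt 0.1967
[[[323.91581985 261.00265767]]]
```

View pics/w7.png

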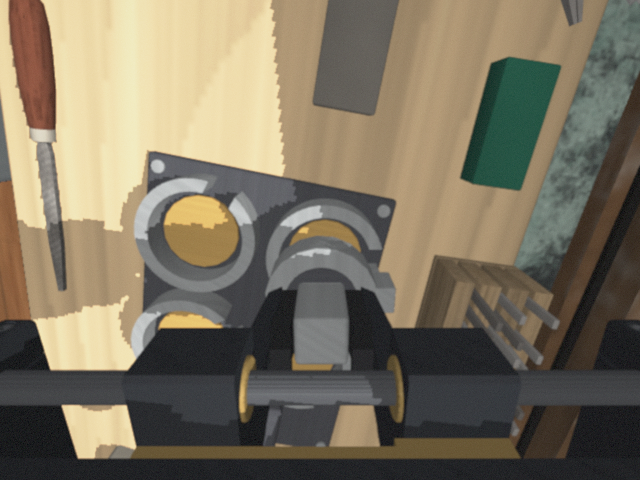

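Emit:
move_arm([
  [-1.4,1.8,15,0,0,0.3,1],
  [-1.4,1.8,25,0,0,0.3,1],
  [-1.4,1.8,33,0,0,0.3,1],
  [-1.4,1.8,33,0,0,0.3,1],
])

```text
clock: 19.65
tool_pos: [0.5533, -0.0576, 0.1338]
eef_rot: [0.655, 0.755, -0.001, -0.001]
contact_force: [-0.5, 1.2, -2.2]
opening: 0.244
finger_force: 45.0
```

```bash
python3 - <<'E'
from h import *
go((0.5526,-.0562,.12,-81.8))
E
```

```text
t 19.6 at [ 0.5533 -0.0576  0.1338] yaw -81.88 F [-0.5  1.2 -2.2] op 0.244
move [ 1.5 -0.5 13.8] [-0.1  -0.02 -0.08]
```

Emit:
move_arm([
  [1,-0.5,3,0,0,0,1],
  [1,-0.5,6,0,0,0,1],
  [1,-0.5,9,0,0,0,1],
  [1,-0.5,12,0,0,0,1],
  [1,-0.5,13,0,0,0,1],
])

```text
clock: 20.27
tool_pos: [0.5532, -0.0567, 0.1215]
eef_rot: [0.655, 0.755, -0.0, -0.0]
contact_force: [0.1, -0.1, -2.7]
opening: 0.241
finger_force: 45.0
```

```bash
python3 - <<'E'
from h import *
go((0.5526,-.0562,.11,-81.8))
E
```

```text
t 20.3 at [ 0.5532 -0.0567  0.1215] yaw -81.88 F [ 0.1 -0.1 -2.7] op 0.241
move [ 0.6 -0.6 11.5] [-0.02 -0.01 -0.08]
```

Inside with no contact force. Press down.

Emit:
move_arm([
  [0.5,-0.5,3,0,0,0,1],
  [0.5,-0.5,6,0,0,0,1],
  [0.5,-0.5,9,0,0,0,1],
  [0.5,-0.5,12,0,0,0,1],
  [0.5,-0.5,14,0,0,0,1],
], newtons=60)

```text
clock: 20.9
tool_pos: [0.553, -0.0563, 0.1106]
eef_rot: [0.655, 0.755, 0.0, 0.001]
contact_force: [-9.2, -0.4, 38.9]
opening: 0.244
finger_force: 60.0
```

Emit:
move_arm([
  [0,0,3,0,0,0,1],
  [0,0,3,0,0,0,1],
])

```text
clock: 21.15
tool_pos: [0.553, -0.0564, 0.1106]
eef_rot: [0.655, 0.755, 0.0, 0.002]
contact_force: [-12.7, -0.3, 50.7]
opening: 0.244
finger_force: 60.0
```

Emit:
move_arm([
  [0,0,-4,0,0,0,1],
  [0,0,-4,0,0,0,0.4],
  [0,0,-4,0,0,0,0.4],
  [0,0,-50,0,0,0,0.4],
  [0,0,-110,0,0,0,0.4],
])

```text
clock: 21.78
tool_pos: [0.5518, -0.0562, 0.214]
eef_rot: [0.655, 0.755, -0.001, -0.002]
contact_force: [1.0, 0.4, 0.4]
opening: 0.6
finger_force: 0.0
```

```bash
python3 - <<'E'
from h import *
snap('wrist','w8'); die(load('wrist'),(.5526,-.0562),zb=.086)
go((.5164,.2084,.235,-142.8))
E
```

```text
die  shank (array([553.1, -55.5]), array([22. , 22.1]), 8.6) lug dir 166.81807833170274 2578 zt 0.1404
t 21.8 at [ 0.5565 -0.0563  0.2223] yaw -81.91 F [1.  0.5 4.4] op 0.599
move [267.7  -2.4 -13.1] [ 0.58 -0.24 60.89]
```

Emit:
move_arm([
  [60,0,-20,0,0,10,0.3],
  [120,0,-20,0,0,20,0.3],
  [180,0,-20,0,0,30,0.3],
  [240,-2,-20,0,0,40,0.3],
  [268,-2,-13,0,0,50,0.3],
])

```text
clock: 22.45
tool_pos: [0.5119, 0.2135, 0.2271]
eef_rot: [0.913, 0.408, 0.0, -0.001]
contact_force: [0.5, 0.0, -0.5]
opening: 0.701
finger_force: 0.0
```

Emit:
move_arm([
  [0,0,0,0,0,10.5,0.3],
  [0,0,0,0,0,10.5,0.3],
  [0,0,0,0,0,10.5,0.3],
])

```text
clock: 22.82
tool_pos: [0.5131, 0.2081, 0.2274]
eef_rot: [0.946, 0.323, -0.0, 0.0]
contact_force: [-0.3, -0.8, 0.5]
opening: 0.702
finger_force: 0.0
```

```bash
python3 - <<'E'
from h import *
s=snap('wrist','w9'); c=die(s,(.5164,.2084),name='A'); die(s,(.4191,.2064),name='B')
go((*c,.105,-142.5))
E
```

```text
die A shank (array([517.1, 207.8]), array([22.5, 21. ]), 37.5) lug dir -51.30986443088098 133 zt 0.1325
die B shank (array([422.9, 201.1]), array([21.8,  9.6]), 32.8) lug dir 68.97938422717117 48 zt 0.1326
t 22.9 at [0.5132 0.208  0.2275] yaw -142.31 F [-0.4 -0.9  0.3] op 0.703
move [  3.    2.6 122.5] [0.01 0.01 0.19]
```

Emit:
move_arm([
  [3,2.5,40,0,0,0,0.3],
  [3,2.5,80,0,0,0,0.3],
  [3,2.5,105,0,0,0,0.3],
  [3,2.5,123,0,0,0,0.3],
  [3,2.5,123,0,0,0,0.3],
])

```text
clock: 23.5
tool_pos: [0.5163, 0.2077, 0.1037]
eef_rot: [0.947, 0.322, -0.001, -0.0]
contact_force: [0.7, 0.6, -0.0]
opening: 0.701
finger_force: 0.0
```

Emit:
move_arm([
  [0,0,0,0,0,0,0.3],
  [0,0,0,0,0,0,1],
  [0,0,0,0,0,0,1],
  [0,0,0,0,0,0,1],
  [0,0,0,0,0,0,1],
], newtons=45)

```text
clock: 24.12
tool_pos: [0.5169, 0.2086, 0.1048]
eef_rot: [0.947, 0.322, 0.0, -0.0]
contact_force: [0.2, 0.4, -0.5]
opening: 0.27
finger_force: 0.0
```

```bash
python3 - <<'E'
from h import *
go((.517,.208,.175,-142.5),(.549,-.1405,.175,-144.7))
E
```

```text
t 24.1 at [0.5169 0.2086 0.1048] yaw -142.37 F [ 0.2  0.4 -0.5] op 0.27
move [ -0.3   0.6 -70.2] [ 0.   -0.01  0.13]
move [-186.8  296.     0. ] [0.  0.  2.2]
```

Emit:
move_arm([
  [0,0,0,0,0,0,1],
  [0,0,0,0,0,0,1],
  [0,0,-40,0,0,0,1],
  [0,0,-85,0,0,0,1],
  [0,0,-85,0,0,0,1],
])

```text
clock: 24.75
tool_pos: [0.5187, 0.2092, 0.1923]
eef_rot: [0.947, 0.322, 0.003, -0.0]
contact_force: [0.9, 0.1, -2.6]
opening: 0.246
finger_force: 45.0
```

Emit:
move_arm([
  [-30,48,0,0,0,0,1],
  [-60,96,0,0,0,0,1],
  [-90,144,0,0,0,1,1],
  [-120,192,0,0,0,2,1],
  [-150,240,0,0,0,2,1],
])

```text
clock: 25.38
tool_pos: [0.5434, -0.0745, 0.188]
eef_rot: [0.952, 0.306, -0.001, -0.001]
contact_force: [0.8, -0.8, -2.5]
opening: 0.245
finger_force: 45.0
```

Emit:
move_arm([
  [-15,28,0,0,0,0,1],
  [-35,56,0,0,0,0,1],
  [-35,56,0,0,0,0,1],
  [-35,56,0,0,0,0,1],
])

```text
clock: 25.88
tool_pos: [0.5479, -0.1377, 0.1884]
eef_rot: [0.952, 0.306, -0.001, -0.001]
contact_force: [-0.3, -0.4, -3.0]
opening: 0.244
finger_force: 45.0
```

```bash
python3 - <<'E'
from h import *
go((.549,-.1405,.136,-144.7))
s=snap('wrist','w10'); sock(s,(.549,-.1405)); sock(s,(.4690,-.052)); die(s,(.5526,-.0562),zb=.086)
E
```

```text
t 25.9 at [ 0.5479 -0.1377  0.1884] yaw -144.34 F [-0.3 -0.4 -3. ] op 0.244
move [-0.6  3.1 52.4] [-0.16  0.06  0.36]
sock 1903 [ 0.549  -0.1409] gap [139.8 278.9] key 209.4
sock 3462 [ 0.4699 -0.0535] gap [54.1 80.2] key 67.1
die  shank (array([552.7, -55.9]), array([22.6, 22.7]), 7.7) lug dir 32.79902194182634 3588 zt 0.1406
```

Emit:
move_arm([
  [-0.6,3,20,0,0,0.3,1],
  [-0.6,3,35,0,0,0.3,1],
  [-0.6,3,45,0,0,0.3,1],
  [-0.6,3,51,0,0,0.3,1],
  [-0.6,3,51,0,0,0.3,1],
])

```text
clock: 26.55
tool_pos: [0.5498, -0.1416, 0.1384]
eef_rot: [0.953, 0.303, -0.0, -0.0]
contact_force: [0.8, 0.3, -2.7]
opening: 0.246
finger_force: 45.0
```

```bash
python3 - <<'E'
from h import *
go((.549,-.1403,.123,-144.7))
E
```

```text
t 26.6 at [ 0.5498 -0.1416  0.1384] yaw -144.67 F [ 0.8  0.3 -2.7] op 0.246
move [ 0.1 -1.5 15.4] [-0.03  0.02  0.03]
```

Emit:
move_arm([
  [0,-1.3,4,0,0,0,1],
  [0,-1.3,7,0,0,0,1],
  [0,-1.3,10,0,0,0,1],
  [0,-1.3,13,0,0,0,1],
  [0,-1.3,15,0,0,0,1],
])

```text
clock: 27.18
tool_pos: [0.5492, -0.1407, 0.1235]
eef_rot: [0.953, 0.303, -0.0, -0.0]
contact_force: [0.9, 0.0, -2.2]
opening: 0.243
finger_force: 45.0
```

```bash
python3 - <<'E'
from h import *
go((.549,-.1403,.113,-144.7))
E
```

```text
t 27.2 at [ 0.5492 -0.1407  0.1235] yaw -144.69 F [ 0.9  0.  -2.2] op 0.243
move [ 0.1 -0.4 10.5] [-0.01  0.    0.01]
```

Emit:
move_arm([
  [0,0,3,0,0,0,1],
  [0,0,6,0,0,0,1],
  [0,0,9,0,0,0,1],
  [0,0,12,0,0,0,1],
  [0,0,14,0,0,0,1],
], newtons=60)

```text
clock: 27.8
tool_pos: [0.5493, -0.1407, 0.1127]
eef_rot: [0.953, 0.303, 0.001, 0.0]
contact_force: [-9.8, 3.4, 38.5]
opening: 0.247
finger_force: 60.0
```

Emit:
move_arm([
  [0,0,3,0,0,0,1],
  [0,0,3,0,0,0,1],
])

```text
clock: 28.05
tool_pos: [0.5494, -0.1408, 0.1127]
eef_rot: [0.953, 0.303, 0.001, 0.0]
contact_force: [-12.2, 4.0, 48.9]
opening: 0.248
finger_force: 60.0
```

Emit:
move_arm([
  [0,0,-4,0,0,0,1],
  [0,0,-4,0,0,0,0.4],
  [0,0,-4,0,0,0,0.4],
  [0,0,-50,0,0,0,0.4],
  [0,0,-110,0,0,0,0.4],
])

```text
clock: 28.68
tool_pos: [0.5483, -0.1405, 0.216]
eef_rot: [0.953, 0.303, -0.002, -0.001]
contact_force: [1.4, 0.1, 0.3]
opening: 0.599
finger_force: 0.0
```

```bash
python3 - <<'E'
from h import *
s=snap('wrist','w11'); die(s,(.549,-.1403),zb=.086)
go((.4191,.2064,.24,-146.4))
E
```

```text
die  shank (array([ 549.7, -140.7]), array([21.7, 21.7]), 35.9) lug dir 89.6947060104236 2618 zt 0.1404
t 28.7 at [ 0.5529 -0.142   0.2244] yaw -144.73 F [0.7 0.1 5.1] op 0.597
move [  92.  -361.6  -17.8] [ 0.45 -0.42  1.68]
```

Emit:
move_arm([
  [15,-58,-15,0,0,0,0.3],
  [30,-116,-18,0,0,0,0.3],
  [45,-174,-18,0,0,1.7,0.3],
  [60,-232,-18,0,0,1.7,0.3],
  [74,-290,-18,0,0,1.7,0.3],
])

```text
clock: 29.35
tool_pos: [0.4414, 0.1405, 0.2342]
eef_rot: [0.957, 0.289, 0.0, 0.0]
contact_force: [1.2, 0.7, 0.5]
opening: 0.701
finger_force: 0.0
```

Emit:
move_arm([
  [9,-35,0,0,0,0,0.3],
  [18,-71,0,0,0,0,0.3],
  [18,-71,0,0,0,0,0.3],
  [18,-71,0,0,0,0,0.3],
])

```text
clock: 29.85
tool_pos: [0.4178, 0.207, 0.2343]
eef_rot: [0.957, 0.289, -0.0, 0.0]
contact_force: [-0.5, -0.7, -0.8]
opening: 0.699
finger_force: 0.0
```

```bash
python3 - <<'E'
from h import *
s=snap('wrist','w12'); c=die(s,(.4191,.2064),name='B')
go((*c,.105,-146.4))
E
```

```text
die B shank (array([419.3, 206.4]), array([21.5, 21.6]), 33.3) lug dir -57.055721515506235 129 zt 0.1325
t 29.9 at [0.418  0.2065 0.2344] yaw -146.49 F [-0.9 -0.2  0.1] op 0.705
move [  1.1   0.7 129.4] [ 0.05  0.03 -0.09]
```

Emit:
move_arm([
  [1,0.7,40,0,0,0,0.3],
  [1,0.7,80,0,0,0,0.3],
  [1,0.7,110,0,0,0,0.3],
  [1,0.7,130,0,0,0,0.3],
  [1,0.7,130,0,0,0,0.3],
])

```text
clock: 30.52
tool_pos: [0.4187, 0.206, 0.1037]
eef_rot: [0.958, 0.288, -0.001, 0.001]
contact_force: [0.0, 0.1, -0.7]
opening: 0.703
finger_force: 0.0
```

Emit:
move_arm([
  [0,0,0,0,0,0,0.3],
  [0,0,0,0,0,0,1],
  [0,0,0,0,0,0,1],
  [0,0,0,0,0,0,1],
  [0,0,0,0,0,0,1],
], newtons=45)

```text
clock: 31.15
tool_pos: [0.4189, 0.2078, 0.1049]
eef_rot: [0.957, 0.289, 0.0, -0.0]
contact_force: [-0.4, 0.1, 0.3]
opening: 0.27
finger_force: 0.4
```

Emit:
move_arm([
  [0,0,0,0,0,0,1],
  [0,0,0,0,0,0,1],
  [0,0,-40,0,0,0,1],
  [0,0,-85,0,0,0,1],
  [0,0,-85,0,0,0,1],
])

```text
clock: 31.78
tool_pos: [0.4202, 0.2085, 0.1918]
eef_rot: [0.957, 0.289, 0.003, -0.001]
contact_force: [1.1, 0.5, -2.9]
opening: 0.245
finger_force: 45.0
```

```bash
python3 - <<'E'
from h import *
go((.4694,-.0525,.185,-146.6),(.4694,-.0525,.185,-24))
E
```

```text
t 31.8 at [0.4202 0.2085 0.1918] yaw -146.38 F [ 1.1  0.5 -2.9] op 0.245
move [-103.6  244.6    6.3] [ 0.01 -0.31  0.22]
move [0. 0. 0.] [   0.     0.  -122.6]
```

Emit:
move_arm([
  [-21,49,4,0,0,-10,1],
  [-42,98,4,0,0,-20,1],
  [-63,147,4,0,0,-30,1],
  [-84,196,4,0,0,-40,1],
  [-103,244,4,0,0,-50,1],
])

```text
clock: 32.4
tool_pos: [0.4672, -0.0539, 0.1842]
eef_rot: [0.743, 0.669, -0.001, -0.001]
contact_force: [0.1, 0.4, -2.3]
opening: 0.246
finger_force: 45.0
```

Emit:
move_arm([
  [0,0,0,0,0,-10,1],
  [0,0,0,0,0,-20,1],
  [0,0,0,0,0,-30,1],
  [0,0,0,0,0,-40,1],
  [0,0,0,0,0,-50,1],
])

```text
clock: 33.02
tool_pos: [0.4669, -0.0521, 0.1842]
eef_rot: [0.391, 0.92, 0.0, -0.002]
contact_force: [0.3, -0.8, -2.6]
opening: 0.244
finger_force: 45.0
```

Emit:
move_arm([
  [0,0,0,0,0,-10,1],
  [0,0,0,0,0,-20,1],
  [0,0,0,0,0,-22.3,1],
  [0,0,0,0,0,-22.3,1],
])

```text
clock: 33.52
tool_pos: [0.4675, -0.0524, 0.185]
eef_rot: [0.21, 0.978, 0.0, -0.001]
contact_force: [0.2, 0.0, -1.7]
opening: 0.252
finger_force: 45.0
```

```bash
python3 - <<'E'
from h import *
print(r.get_state()['q'].round(2))
go((.4695,-.0524,.138,-24.2))
E
```

```text
[ 0.37  0.63 -0.56  2.06  0.58  0.61  0.56]
t 33.5 at [ 0.4675 -0.0524  0.185 ] yaw -24.21 F [ 0.2  0.  -1.7] op 0.252
move [-1.9  0.8 47. ] [ 0.01 -0.11 -0.01]
```

Emit:
move_arm([
  [-1.9,0.8,20,0,0,0,1],
  [-1.9,0.8,35,0,0,0,1],
  [-1.9,0.8,44,0,0,0,1],
  [-1.9,0.8,48,0,0,0,1],
  [-1.9,0.8,48,0,0,0,1],
])

```text
clock: 34.15
tool_pos: [0.4702, -0.0524, 0.1377]
eef_rot: [0.209, 0.978, 0.0, -0.0]
contact_force: [0.2, 0.2, -2.7]
opening: 0.248
finger_force: 45.0
```

```bash
python3 - <<'E'
from h import *
go((.4695,-.0524,.123,-24.2))
E
```

```text
t 34.1 at [ 0.4702 -0.0524  0.1377] yaw -24.1 F [ 0.2  0.2 -2.7] op 0.248
move [ 0.7 -0.3 14.7] [ 0.   -0.01  0.1 ]
```

Emit:
move_arm([
  [0.5,-0.2,4,0,0,0,1],
  [0.5,-0.2,7,0,0,0,1],
  [0.5,-0.2,10,0,0,0,1],
  [0.5,-0.2,13,0,0,0,1],
  [0.5,-0.2,14.5,0,0,0,1],
])

```text
clock: 34.78
tool_pos: [0.4696, -0.0525, 0.123]
eef_rot: [0.209, 0.978, 0.0, -0.0]
contact_force: [0.6, -0.1, -3.1]
opening: 0.244
finger_force: 45.0
```

```bash
python3 - <<'E'
from h import *
go((.4695,-.0524,.113,-24.2))
E
```

```text
t 34.8 at [ 0.4696 -0.0525  0.123 ] yaw -24.08 F [ 0.6 -0.1 -3.1] op 0.244
move [ 0.1  0.  10. ] [-0.   -0.01  0.12]
```

Emit:
move_arm([
  [0,0,3,0,0,0,1],
  [0,0,6,0,0,0,1],
  [0,0,9,0,0,0,1],
  [0,0,12,0,0,0,1],
  [0,0,14,0,0,0,1],
], newtons=60)

```text
clock: 35.4
tool_pos: [0.4699, -0.0525, 0.1127]
eef_rot: [0.208, 0.978, -0.001, 0.002]
contact_force: [-11.3, -0.4, 62.8]
opening: 0.246
finger_force: 60.0
```

Emit:
move_arm([
  [0,0,3,0,0,0,1],
  [0,0,3,0,0,0,1],
])

```text
clock: 35.65
tool_pos: [0.4703, -0.0527, 0.1119]
eef_rot: [0.208, 0.978, -0.002, 0.003]
contact_force: [-13.0, -0.7, 68.6]
opening: 0.246
finger_force: 60.0
```

Emit:
move_arm([
  [0,0,-4,0,0,0,1],
  [0,0,-4,0,0,0,0.4],
  [0,0,-4,0,0,0,0.4],
  [0,0,-50,0,0,0,0.4],
  [0,0,-110,0,0,0,0.4],
])

```text
clock: 36.28
tool_pos: [0.4687, -0.0524, 0.2159]
eef_rot: [0.208, 0.978, 0.0, -0.002]
contact_force: [2.2, -0.8, 0.8]
opening: 0.599
finger_force: 0.0
```

```bash
python3 - <<'E'
from h import *
s=snap('wrist','w13'); die(s,(.4695,-.0524),zb=.086)
go((.42,.05,.40,-24))
E
```

```text
die  shank (array([469.7, -51.6]), array([21.8, 21.5]), 65.5) lug dir -168.8587044860059 2513 zt 0.1405
t 36.3 at [ 0.4725 -0.0514  0.2228] yaw -24.04 F [0.4 0.5 3.4] op 0.599
move [  88.1   71.9 -177.5] [ 0.23  0.38 -0.04]
```

Overview from above to verify everything before locking.

Emit:
move_arm([
  [15,14,-55,0,0,0,0.2],
  [30,28,-100,0,0,0,0],
  [55,45,-140,0,0,0,0],
  [88,70,-170,0,0,0,0],
  [88,70,-170,0,0,0,0],
])

```text
clock: 36.95
tool_pos: [0.4179, 0.0504, 0.388]
eef_rot: [0.206, 0.979, 0.001, 0.002]
contact_force: [-0.3, -0.7, -0.3]
opening: 1.003
finger_force: 0.0
```

```bash
python3 - <<'E'
from h import *
go((.42,-.21,.40,0),(.42,-.21,.165,0))
s=snap('wrist','w14')
for c in [(.4695,-.0524),(.5526,-.0562),(.549,-.1403)]: die(s,c,zb=.086)
P=cloud(s);x,y,z=P[...,0],P[...,1],P[...,2]
m=(x>.49)&(x<.61)&(y>.01)&(y<.17)&(z>.089)&(z<.102);Q=P[m];print('stone',len(Q),cv2.minAreaRect((Q[:,:2]*1000).astype(np.float32)),np.median(Q[:,2]))
E
```

```text
t 37.0 at [0.4179 0.0504 0.388 ] yaw -23.78 F [-0.3 -0.7 -0.3] op 1.003
move [-107.  -237.4  -12.3] [  0.12   0.24 -23.78]
move [  0.   0. 235.] [0. 0. 0.]
die  shank (array([470. , -51.1]), array([21.6, 22.5]), 64.4) lug dir 176.9299638393033 869 zt 0.1405
die  shank (array([552.4, -54.4]), array([21.9, 22. ]), 8.9) lug dir 173.25722867693904 718 zt 0.1405
die  shank (array([ 550.2, -137.9]), array([20.3, 22.8]), 41.8) lug dir 84.34359583838136 374 zt 0.1404
stone 2017 ((551.0200805664062, 90.20175170898438), (104.56197357177734, 38.78760528564453), 88.85896301269531) 0.09547968636164872
```

View pics/w14.png

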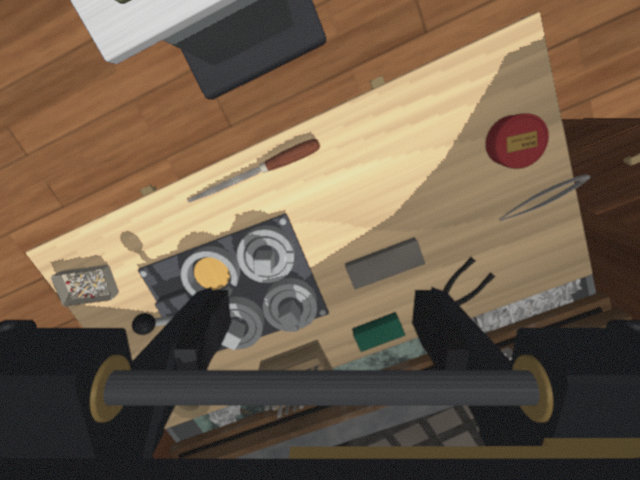

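Emit:
move_arm([
  [-22,-48,0,0,0,-8,0.5],
  [-44,-96,0,0,0,-16,1],
  [-66,-144,0,0,0,-23.8,1],
  [-88,-192,0,0,0,-23.8,1],
  [-107,-237,0,0,0,-23.8,1],
])

```text
clock: 37.62
tool_pos: [0.4178, -0.2162, 0.3844]
eef_rot: [0.004, 1.0, 0.001, -0.001]
contact_force: [1.2, 0.0, 0.1]
opening: 0.456
finger_force: 0.0
```

Emit:
move_arm([
  [0,0,0,0,0,0,1],
  [0,0,0,0,0,0,1],
  [0,0,0,0,0,0,1],
])

```text
clock: 38.0
tool_pos: [0.4189, -0.2115, 0.3859]
eef_rot: [0.001, 1.0, 0.0, -0.0]
contact_force: [-0.7, 0.3, 0.4]
opening: 0.113
finger_force: 0.0
```

```bash
python3 - <<'E'
from h import *
go((.42,-.21,.165,0),(.515,-.21,.167,0))
E
```

```text
t 38.0 at [ 0.4189 -0.2115  0.3859] yaw -0.15 F [-0.7  0.3  0.4] op 0.113
move [ -1.2   1.3 220.9] [ 0.04 -0.03 -0.15]
move [-95.   0.  -2.] [0. 0. 0.]
```

Emit:
move_arm([
  [0,1,55,0,0,0,1],
  [0,1,110,0,0,0,1],
  [0,1,165,0,0,0,1],
  [0,1,218,0,0,0,1],
  [0,1,218,0,0,0,1],
])

```text
clock: 38.62
tool_pos: [0.417, -0.2099, 0.1661]
eef_rot: [0.001, 1.0, 0.001, -0.003]
contact_force: [0.3, 0.3, 0.7]
opening: 0.006
finger_force: 0.0
```

Emit:
move_arm([
  [-20,0,0,0,0,0,1],
  [-40,0,0,0,0,0,1],
  [-60,0,0,0,0,0,1],
  [-80,0,0,0,0,0,1],
  [-94,0,0,0,0,0,1],
])

```text
clock: 39.25
tool_pos: [0.5145, -0.2118, 0.1711]
eef_rot: [0.002, 1.0, -0.0, 0.001]
contact_force: [-0.9, 0.3, -1.6]
opening: 0.006
finger_force: 0.6
```

Emit:
move_arm([
  [-3,0,0,0,0,0,1],
  [-6,0,0,0,0,0,1],
  [-6,0,0,0,0,0,1],
])

```text
clock: 39.62
tool_pos: [0.5187, -0.2121, 0.1689]
eef_rot: [0.002, 1.0, -0.0, 0.0]
contact_force: [-0.1, 0.5, -0.5]
opening: 0.003
finger_force: 0.2
```

Emit:
move_arm([
  [-3,0,0,0,0,0,1],
  [-5,0,0,0,0,0,1],
  [-5,0,0,0,0,0,1],
])

```text
clock: 40.0
tool_pos: [0.5194, -0.2122, 0.1676]
eef_rot: [0.002, 1.0, -0.0, -0.005]
contact_force: [-9.7, -0.0, 6.1]
opening: 0.007
finger_force: 4.7
```

Emit:
move_arm([
  [-3,0,0,0,0,0,1],
  [-4,0,0,0,0,0,1],
  [-4,0,0,0,0,0,1],
])

```text
clock: 40.38
tool_pos: [0.5197, -0.2122, 0.1672]
eef_rot: [0.002, 1.0, -0.0, -0.008]
contact_force: [-16.3, 0.5, 11.4]
opening: 0.006
finger_force: 8.4
```

Emit:
move_arm([
  [20,0,0,0,0,0,1],
  [50,0,0,0,0,0,1],
  [60,0,-50,0,0,0,1],
  [60,0,-110,0,0,0,1],
  [60,0,-170,0,0,0,1],
])

```text
clock: 41.0
tool_pos: [0.4677, -0.212, 0.3401]
eef_rot: [0.002, 1.0, 0.0, 0.0]
contact_force: [1.1, -0.8, -0.2]
opening: 0.007
finger_force: 0.0
```

Emit:
move_arm([
  [20,40,0,0,0,0,0.5],
  [40,90,0,0,0,0,0],
  [40,110,0,0,0,0,0],
  [40,110,0,0,0,0,0],
  [40,110,0,0,0,0,0],
])

```text
clock: 41.62
tool_pos: [0.4287, -0.1029, 0.3381]
eef_rot: [0.003, 1.0, -0.0, 0.0]
contact_force: [-0.3, -1.0, 0.3]
opening: 0.55
finger_force: 0.0
```

```bash
python3 - <<'E'
from h import *
go()
s=snap('wrist','w15'); q=snap('scene')
for c in [(.4695,-.0524),(.5526,-.0562),(.549,-.1403)]: die(s,c,zb=.086)
for k in (s,q):
    P=cloud(k);x,y,z=P[...,0],P[...,1],P[...,2]
    m=(x>.4)&(x<.6)&(y>-.24)&(y<-.18)&(z>.165)&(z<.21);Q=P[m]; print('ball',len(Q),Q.mean(0) if len(Q) else 0)
E
```

```text
t 41.6 at [ 0.4287 -0.1029  0.3381] yaw -0.37 F [-0.3 -1.   0.3] op 0.55
die  shank (array([469.7, -51.7]), array([22. , 22.4]), 66.1) lug dir -160.24527531713534 1126 zt 0.1407
die  shank (array([550.4, -56.4]), array([22.7, 21.8]), 6.9) lug dir -122.44208914860165 711 zt 0.1405
die  shank (array([ 548.9, -139.5]), array([21.9, 22.1]), 34.1) lug dir 126.09845741497767 831 zt 0.1404
ball 163 [ 0.53324572 -0.20791122  0.1818117 ]
ball 118 [ 0.53774017 -0.19860742  0.18117782]
```

```bash
python3 -c "
from plant import finish_job; print(finish_job())"
```

```text
the job is handed in; nothing more can be done
None
```

The job is handed in, with no score returned: all three dies on the board (there was no fourth) measured flush with their lugs in the keyways. The stone lies flat to the left of the holder, the lever is pushed back to its locked stop, and I saw no other objects moved.

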